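Free the seized clamp pin of a tile board

ROBOT

A 7-joint arm with a two-finger parallel gripper is mounted at the origin on the work surface. World frame = base frame: x ahead of the robot, y to its left, z up, the work surface at z = 0. Lengths are in m, angles in rad, forces in N, time in s.
With the tool pointing down it reaches from about 0.4 to 0.85 m from the base axis. Payload 4.4 kg.
Tool frame: the origin (TCP) lies midway between the tips of the shut fingers; the grasp point (between the pads) lies 19 mm behind it; z points along the fingers, y is the line along which they close (so a half turn about z gives the same grasp; the last joint's range is limited). The gripper opens to 94 mm and grips with 3 to 60 N. Pads are 16 mm wide; open, the fingers measure 119 mm over their backs; the gripper's body (75 mm by 177 mm) begins 78 mm behind the grasp point.
Start: joints at [1.257, 0.628, 0.038, 1.517, -0.027, 0.996, -0.02], TCP at [0.159, -0.63, 0.205] pointing down, gripper open.
Joint ranges: [-3.06, 3.06], [-0.37, 2.12], [-1.25, 1.32], [0.18, 2.47], [-1.1, 4.24], [0.23, 1.98], [-2.94, 2.94]. Speed limits (rad/s): [2.57, 2.57, 3.14, 3.14, 3.14, 3.14, 3.14].

INTERFACE

Orientations are given as [roll, pitch, yaw] about the fixed x, y, z axes, in that order (R = Rz(yaw) Ry(pitch) Rx(roll)).
In Python, from station import * gives the robot as it stands.
- The arm moves only by the tool arm_command, never from a script. Its argument "plan" is a list of rows, each a list of 3 entries, a list of its own where there are three numbers: the closure, from -1 (fully open) to 1 (shut), then the shift along the world's x, y, z in cm, then the turn about the world's z in degrees. A call has exactly 10 rows; each row is the pose to reach, as a shift and turn from the pose commanded when the call began; what a row does not reach only later rows make up. A row lasts 1/12 s, in which the tool goes at most 41.7 mm and 7.16 degrees, less where a joint would pass 70% of its speed; a pose out of reach is approached as far as the arm can. A call with a gripper value outside its range is refused whole. The fingers move at their own pace and stop on an object; the grip force is fixed at half the most. Time passes only in rows, so rows that repeat a pose let the fingers close, or fill a call up. It gives the time, the measured TCP pose, the force, the opening and the grip force at its end, in the units of the state.
- read_state(): the state, without advancing time (a new reading comes with each control period).
- read_camera(name): name is "scene" or "top" or "wrist"; returns (picture, depth): 384x512x3 uint8, red, green, blue; 384x512 float32, m along the optical axis (not along the pixel's ray), 0 where there is no reading.
- get_calibration(name): a dict with "intrinsics" (3x3 intrinsics, pixels), "view" (4x4, takes a point from world to camera coordinates); the wrist camera has in their place "tool_from_camera" (4x4, takes a point from camera to tool coordinates, whose origin is the TCP and whose axes are the flange's). Camera axes: x right, y down, z forward; pixel columns grow to the right and rows downward; lengths in m; the calibration is good to about 2 mm. A picture is of the moment at which its call begins: read the wrist's pose just before it. get_calibration takes no time and is no camera call.
- hand_in(): hands the job in; it is judged then, once.
The state is a dict: "t": time; "joints": joint angles; "qvel": joint speeds; "tau": joint torques, N m; "tool_pos": TCP position; "tool_rot": TCP orientation; "contact_force": force on the tool from outside, world axes, zero at the start; "torque": the same for the moment, N m; "opening": opening from 0.0 (shut) to 1.0 (fully open); "finger_force": force on a finger pad.
Only numpy, scipy, OpenCV 4.12 (cv2) and the standard library are available. Lean on these libraries where they do the work, as an engineer would, in place of code of your own. Each camera call takes 0.05 s, during which the arm holds its last target. There are 200 camera calls.

TASK

The steel pin that locks the green clamp bar over the tile is seized in its bore with dried clay: free it by twisting it back and forth while drawing it straight out, without lifting the tilted board off its prop, and lay the pin in the green tray without dropping it. Then swing the bar down the slope, towards the board's lower edge, all the way to its stop, so that the tile is free; let go of everything and leave the cup, the jar and the brush where they are.

Things in the scene. Friction and masses are not known exactly. Their poses are not given: they have to be found in the camera images.
- pin_grip (a point): Centre of the red wing on top of the seized steel pin: wing 12 mm thick (x), 36 wide (y), 32 tall (z), on a steel collar of 32 mm diameter and 6 mm thickness. z = pin axis, from tip to wing; at the start square to the board, so it leans 30 degrees from vertical, wing towards the robot's side, and x points up the slope. Mass about 0.2 kg. The pin's tip lies 81 mm below this point.
- pin_tip (a point): Rounded lower end of the pin's shaft (18 mm diameter, 59 mm long below the collar), axes as pin_grip. Dried clay grips it for the first 20 mm or so of drawing, then it is loose. Straight pulling takes 35 to 50 N, turning 0.3 to 0.45 N m; while it turns it comes with little pull: swing 0.5 rad either side of the start, drawing about 3 mm per rad of twist.
- bore (a point): Centre of the pin's hole at the upper face of the locked clamp bar; fixed to the board. z = square to the board, the way the pin comes out (fully out after 60 mm); x = up the slope; y = along the bar from pivot to knob. The bar is 10 mm thick; 9 mm below it lies the board, in which the shaft sits 40 mm deep.
- board (a joint): Lift of the tilted plywood board (225 mm up the slope, 240 mm wide, about 2.2 kg, sloping 30 degrees) about the hinge along its lower edge, rad; 0 = resting on its prop, the start. Only its weight holds it down: a pull of about 25 N on the pin, square to the board, tips it up. The lower edge is 62 mm above the table and 100 mm down the slope from the bore; the white tile is fixed to it.
- bar (a joint): Swing of the green clamp bar about its pivot, rad: 0 = across the tile's lower edge (the start, locked by the pin), growing as the knob end swings down the slope; stop at 0.5. Light friction (about 0.15 N m, 1 N at the knob); it stays where it is left.
- bar_knob (a point): Centre of the black upright knob at the bar's free end: 20 mm in diameter, 32 mm tall along z (square to the board), standing on the 26 mm wide bar; 183 mm from the pivot axis, 55 mm beyond the pin. Axes as the bore's while locked; they turn with the bar.
- bar_pivot (a point): Point on the bar's pivot axis level with the bar's upper face, fixed to the board, axes as the bore's. The knob's centre lies 16 mm higher along z and travels on a circle of 183 mm radius about this z axis, from +y towards -x.
- tray_in (a point): Centre of the inner floor of the open green plastic tray, fixed to the table: 190 mm (x) by 130 mm (y) outside, 28 mm high, walls and floor 4 mm thick.
- cup: Blue-grey glazed cup, 84 mm in diameter, 85 mm tall, a bystander; origin at the centre of its underside.
- jar: Amber glass jar with a white lid, 52 mm in diameter, 70 mm tall, a bystander; origin at the centre of its underside.
- brush: Brush lying on the table, a bystander; origin on the table under it, handle towards its -x axis.
Mind the look-alikes: they are no part of the job. What is meant by the part that bears pin_grip is not blue, and is the larger of those in its own colour.

How it is judged:
By the outcome, as a careful person would: the job done as asked, in the order asked, and still so for the second after the job is handed in, with the robot touching nothing.
It also fails if it takes over 70 s, if anything falls off the work surface, if the arm or the gripper's body presses on something with over 40 N, if the wrist force passes 120 N, or if a joint passes its speed limit or range.

## Working session

There is one attempt and no reset: what is moved stays moved. The work goes in short steps, Python scripts to look and compute and a tool call to move; the robot and the scene stay as the last step left them, time stands still between calls to the robot, and variables do not carry over. Pictures are saved under pics/ and viewed, at most 10 in all, crops included, and the job is handed in when it is done.

Besides the shell and the picture viewer there is one more tool, called after "Request:" as name([rows], argument=value, ...), one row to a line, values as JSON. arm_command: Moves the arm, as the interface text tells. Its arguments: {"type":"object","properties":{"plan":{"type":"array","items":{"type":"array"}}},"required":["plan"]}

```bash
mkdir -p pics; ls; python3 - <<'E'
from station import *
import cv2,numpy as np
s=read_state();print(s)
for n in("scene","top"):
    p,d=read_camera(n);c=get_calibration(n);np.savez(f"pics/{n}0.npz",p=p,d=d,K=c["intrinsics"],V=c["view"])
    print(n,np.round(c["intrinsics"],1).tolist(),np.round(c["view"],3).tolist())
    cv2.imwrite(f"pics/{n}0.png",p[:,:,::-1])
E
```

```text
pics
{'t': 0.0, 'joints': array([ 1.25719808,  0.62932048,  0.03842276,  1.51831694, -0.0270108 ,
        0.99628063, -0.02000593]), 'qvel': array([ 0.00082337, -0.00111025, -0.00052459,  0.00086145,  0.00105829,
        0.00023446,  0.00161654]), 'tau': array([-2.45699966e-04, -5.49721205e+01,  1.14368923e+00, -1.86633164e+01,
       -5.21179195e-02,  2.35145440e-02,  1.51877180e-04]), 'tool_pos': array([ 0.15931338, -0.62951893,  0.2045867 ]), 'tool_rot': array([-3.13978440e+00,  1.02707939e-06,  2.47803121e-01]), 'contact_force': array([-0.05619515,  0.02828955, -0.57445528]), 'torque': array([-0.02965372,  0.01601024, -0.00672571]), 'finger_force': 0.0, 'opening': 1.0016284419773258}
scene [[368.0, 0.0, 254.8], [0.0, 368.0, 189.2], [0.0, 0.0, 1.0]] [[-0.31, 0.951, 0.009, 0.186], [0.715, 0.24, -0.656, -0.372], [-0.626, -0.197, -0.754, 1.332], [0.0, 0.0, 0.0, 1.0]]
top [[384.7, 0.0, 250.7], [0.0, 384.7, 193.9], [0.0, 0.0, 1.0]] [[0.009, -1.0, 0.004, -0.023], [-0.989, -0.01, -0.148, 0.621], [0.148, -0.003, -0.989, 1.016], [0.0, 0.0, 0.0, 1.0]]
```

View pics/scene0.png

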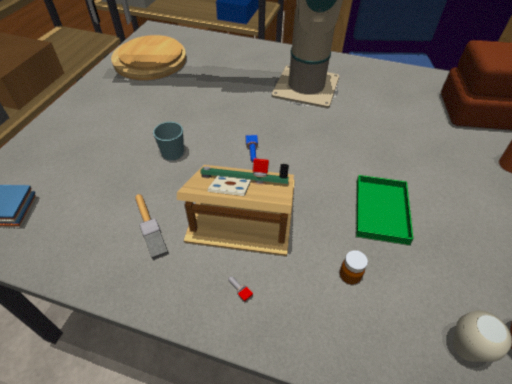

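View pics/top0.png

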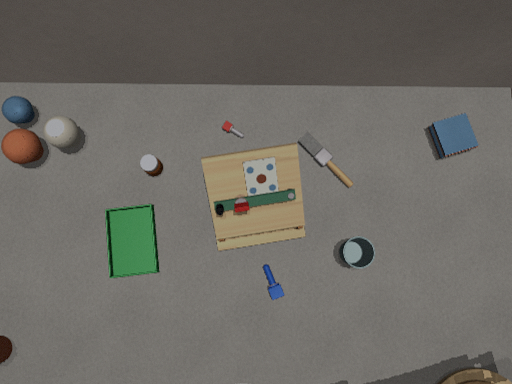

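Scene view: the board lies at about (240,205), the red wing at (260,166), the knob at (284,171), the pivot at (206,174) and the tray at (385,208). A look-alike red pin is at (243,293). In the top view the wing is at (241,205), the knob at (220,209), the pivot at (291,196) and the tray at (133,241).

```bash
cat > h.py <<'E'
import cv2,numpy as np
def cloud(p,d,K,V):
    v,u=np.mgrid[:d.shape[0],:d.shape[1]]
    c=np.stack([(u-K[0,2])/K[0,0]*d,(v-K[1,2])/K[1,1]*d,d],-1)
    R,t=V[:3,:3],V[:3,3]
    return (c-t)@R
def mask(p,name):
    h=cv2.cvtColor(p,cv2.COLOR_RGB2HSV).astype(int);H,S,W=h[...,0],h[...,1],h[...,2]
    return {'red':((H<6)|(H>174))&(S>170)&(W>90),'green':(H>50)&(H<95)&(S>90)&(W>40),'black':W<45,'wood':(H>10)&(H<28)&(S>60)&(W>140)}[name]
def ray(uv,K,V):
    R,t=V[:3,:3],V[:3,3]
    r=R.T@np.linalg.inv(K)@[uv[0],uv[1],1]; return -R.T@t,r/np.linalg.norm(r)
def tri(*rays):
    A=sum(np.eye(3)-np.outer(r,r) for o,r in rays);b=sum((np.eye(3)-np.outer(r,r))@o for o,r in rays)
    return np.linalg.solve(A,b)
E
python3 - <<'E'
import numpy as np,cv2
from h import *
np.set_printoptions(precision=4,suppress=True)
roi={'scene':(150,160,140,60),'top':(195,135,115,105)}
tr={'scene':(350,170,70,80),'top':(100,195,65,90)}
for n in('scene','top'):
    z=np.load(f'pics/{n}0.npz');p,d,K,V=z['p'],z['d'],z['K'],z['V'];C=cloud(p,d,K,V)
    x,y,w,h=roi[n];box=np.zeros(d.shape,bool);box[y:y+h,x:x+w]=1
    for c in('red','green','black'):
        m=(mask(p,c)&box).astype(np.uint8)
        k,l,st,ce=cv2.connectedComponentsWithStats(m)
        for i in range(1,k):
            if st[i,4]>12:
                P=C[(l==i)&(d>0)];print(n,c,st[i],ce[i],np.median(P,0),P.min(0),P.max(0))
                if c=='green':
                    q=P-P.mean(0);print('  axes',np.linalg.svd(q,full_matrices=False)[2].tolist())
    P=C[mask(p,'wood')&box&(d>0)&(C[...,2]>.05)]
    for _ in range(8):
        m=P.mean(0);nn=np.linalg.svd(P-m,full_matrices=False)[2][2];r=(P-m)@nn;P=P[abs(r)<max(.003,1.0*r.std())]
    print(n,'plane',m,nn*np.sign(nn[2]),len(P))
    x,y,w,h=tr[n];b=np.zeros(d.shape,bool);b[y:y+h,x:x+w]=1
    P=C[mask(p,'green')&b&(d>0)]
    print('tray',np.percentile(P,[1,50,99],axis=0).tolist(),cv2.minAreaRect((P[:,:2]*1000).astype(np.float32)))
    s=4;x,y,w,h=roi[n];cv2.imwrite(f'pics/{n}c.png',cv2.resize(p[y:y+h,x:x+w,::-1],None,fx=5,fy=5,interpolation=cv2.INTER_CUBIC))
E
```

```text
scene red [253 160  15  13 177] [260.3785 165.6893] [0.5805 0.0065 0.1515] [ 0.5688 -0.013   0.1372] [0.5909 0.0231 0.1651]
scene green [202 169  86  14 427] [243.4871 175.1429] [ 0.6024 -0.0335  0.1312] [ 0.5715 -0.1247  0.1218] [0.6258 0.074  0.136 ]
  axes [[-0.16322970724703692, 0.9865790714232011, 0.00421882706214399], [-0.949165228677119, -0.15587013057271842, -0.27347736847051113], [-0.26914945911585747, -0.048643994747320694, 0.9618691857174051]]
scene black [280 164   8  14  90] [283.5333 170.8333] [0.5766 0.0611 0.1488] [0.5617 0.052  0.1347] [0.5859 0.0687 0.1604]
scene plane [ 0.6553 -0.0181  0.1421] [-0.489  -0.0842  0.8682] 1664
tray [[0.3968362091143099, 0.24180424150714058, 0.0004412848734997638], [0.49490450090176097, 0.31644152504976303, 0.004336607847454767], [0.595580744327359, 0.3825187021474708, 0.028819886940729723]] ((481.10137939453125, 315.1173095703125), (220.0258026123047, 141.71380615234375), 7.30763578414917)
top red [235 202  14  10 108] [241.2593 206.9074] [0.5718 0.0071 0.1599] [ 0.5617 -0.01    0.0953] [0.5865 0.0226 0.1685]
top green [245 190  50  1
[... 559 characters left out ...]
7730479551], [-0.5335954795608953, -0.09665802418280954, 0.8401982447930093]]
top black [298 142  12  12  16] [303.1875 146.875 ] [ 0.7676 -0.1674  0.0066] [ 0.7509 -0.1861  0.0014] [ 0.7828 -0.1538  0.0132]
top black [216 204   8  11  74] [219.4189 208.8919] [0.5668 0.0608 0.1552] [0.5549 0.0514 0.0988] [0.5815 0.07   0.1628]
top plane [ 0.6151 -0.0235  0.1193] [-0.4931 -0.0852  0.8658] 4846
tray [[0.3981068840582626, 0.24284060568678034, -0.0008150379628427445], [0.49065242859988284, 0.3172759475687185, 0.004426778016974268], [0.5873673801724111, 0.38396068765594993, 0.030152652224382015]] ((491.9876403808594, 313.9643249511719), (189.34974670410156, 130.29229736328125), 7.480429172515869)
```

View pics/topc.png

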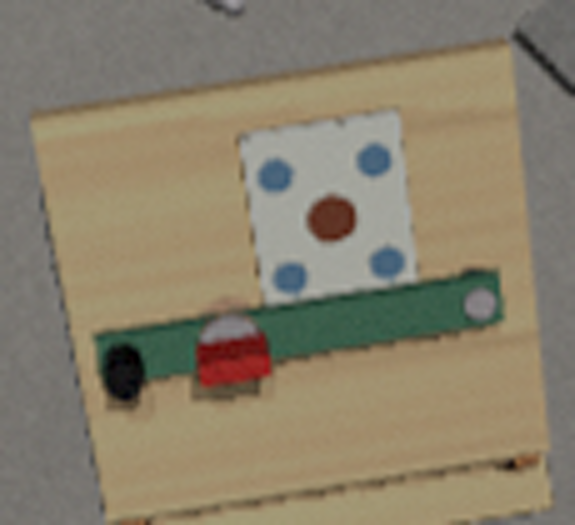

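View pics/scenec.png

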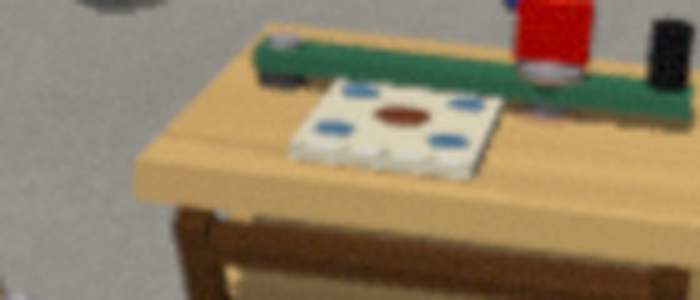

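The crops show the red wing (top crop (235,360)) with its collar just upslope, the knob at (123,372) and the pivot at (480,303). I'll express these in the board frame.

```bash
python3 - <<'E'
import numpy as np
from h import *
np.set_printoptions(precision=4,suppress=True)
a=np.radians(9.8);X=np.array([np.cos(a)*.866,np.sin(a)*.866,.5]);Y=np.array([-np.sin(a),np.cos(a),0]);N=np.cross(X,Y);B=np.stack([X,Y,N],1);print(N)
roi={'scene':(150,160,140,60),'top':(200,180,100,55)}
for n in('scene','top'):
    z=np.load(f'pics/{n}0.npz');p,d,K,V=z['p'],z['d'],z['K'],z['V'];C=cloud(p,d,K,V)
    x,y,w,h=roi[n];box=np.zeros(d.shape,bool);box[y:y+h,x:x+w]=1
    for c in('red','green','black'):
        P=C[mask(p,c)&box&(d>0)&(C[...,2]>.118)]@B
        print(n,c,len(P),'\n',np.percentile(P,[2,10,50,90,98],axis=0))
        if c!='green':
            T=P[P[:,2]>np.percentile(P[:,2],98)-.006];print('  top',len(T),T.mean(0),T.min(0),T.max(0))
E
```

```text
[-0.4927 -0.0851  0.866 ]
scene red 175 
 [[ 0.5689 -0.1092 -0.1694]
 [ 0.5698 -0.1063 -0.167 ]
 [ 0.5719 -0.0927 -0.1552]
 [ 0.5741 -0.0797 -0.1438]
 [ 0.5748 -0.0772 -0.1411]]
  top 37 [ 0.5718 -0.0931 -0.1438] [ 0.5686 -0.1111 -0.147 ] [ 0.5763 -0.0783 -0.1406]
scene green 422 
 [[ 0.5594 -0.224  -0.1866]
 [ 0.5648 -0.2086 -0.1855]
 [ 0.5784 -0.1351 -0.1805]
 [ 0.5806 -0.047  -0.1788]
 [ 0.582  -0.0313 -0.1782]]
scene black 90 
 [[ 0.5687 -0.0457 -0.1752]
 [ 0.5718 -0.0446 -0.173 ]
 [ 0.5751 -0.0383 -0.1603]
 [ 0.5771 -0.0319 -0.1484]
 [ 0.5784 -0.031  -0.1468]]
  top 23 [ 0.5739 -0.0385 -0.1492] [ 0.565  -0.0456 -0.1526] [ 0.5788 -0.0314 -0.1465]
top red 104 
 [[ 0.5615 -0.107  -0.163 ]
 [ 0.563  -0.1041 -0.1574]
 [ 0.5706 -0.0913 -0.1423]
 [ 0.5727 -0.0777 -0.1389]
 [ 0.5731 -0.0751 -0.1374]]
  top 61 [ 0.5671 -0.0905 -0.1406] [ 0.5608 -0.1076 -0.143 ] [ 0.5732 -0.0744 -0.1358]
top green 483 
 [[ 0.5549 -0.2227 -0.1821]
 [ 0.557  -0.2032 -0.181 ]
 [ 0.5689 -0.1448 -0.1786]
 [ 0.5779 -0.0522 -0.1766]
 [ 0.5794 -0.0325 -0.1751]]
top black 73 
 [[ 0.5592 -0.0455 -0.1718]
 [ 0.5618 -0.0439 -0.1669]
 [ 0.5712 -0.0371 -0.1482]
 [ 0.576  -0.0303 -0.1447]
 [ 0.577  -0.0288 -0.1441]]
  top 45 [ 0.5678 -0.0365 -0.1465] [ 0.5584 -0.0455 -0.1491] [ 0.5774 -0.0285 -0.1435]
```

Request:
arm_command([
  [-0.2, [4, 6, 3], 0],
  [-0.2, [8, 12, 6], 0],
  [-0.2, [11, 17, 6], 0],
  [-0.2, [13, 20, 6], 0],
  [-0.2, [15, 23, 6], 0],
  [-0.2, [17, 26, 6], 0],
  [-0.2, [19, 29, 6], 0],
  [-0.2, [21, 32, 6], 0],
  [-0.2, [23, 35, 6], 0],
  [-0.2, [25, 38, 6], 0],
])

```text
t: 0.93
tool_pos: [0.3842, -0.287, 0.265]
tool_rot: [3.142, -0.0, 0.248]
contact_force: [1.3, -0.7, -0.4]
opening: 0.603
finger_force: 0.0
```

Request:
arm_command([
  [-0.2, [2, 3, 0], -0.5],
  [-0.2, [4, 6, 0], -1],
  [-0.2, [6, 9, 0], -2],
  [-0.2, [8, 12, 0], -3],
  [-0.2, [10, 15, 0], -4],
  [-0.2, [12, 18, 0], -4.4],
  [-0.2, [14, 21, 0], -4.4],
  [-0.2, [15.5, 23.5, 0], -4.4],
  [-0.2, [16.8, 25.6, 0], -4.4],
  [-0.2, [16.8, 25.6, 0], -4.4],
])

```text
t: 1.77
tool_pos: [0.5538, -0.0263, 0.2644]
tool_rot: [-3.138, -0.002, 0.179]
contact_force: [0.1, -0.1, -0.1]
opening: 0.596
finger_force: 0.0
```

```bash
python3 - <<'E'
from station import *
import cv2,numpy as np
from h import *
np.set_printoptions(precision=4,suppress=True)
s=read_state();print(s['joints'],s['tool_pos'],s['tool_rot'])
p,d=read_camera('wrist');c=get_calibration('wrist');print(c)
cv2.imwrite('pics/w1.png',p[:,:,::-1])
from scipy.spatial.transform import Rotation as R
T=np.eye(4);T[:3,:3]=R.from_euler('xyz',s['tool_rot']).as_matrix();T[:3,3]=s['tool_pos']
V=np.linalg.inv(T@c['tool_from_camera']);C=cloud(p,d,c['intrinsics'],V)
a=np.radians(9.8);X=np.array([np.cos(a)*.866,np.sin(a)*.866,.5]);Y=np.array([-np.sin(a),np.cos(a),0]);N=np.cross(X,Y);B=np.stack([X,Y,N],1)
for k in('red','black'):
    P=C[mask(p,k)&(d>0)];P=P[(abs(P-[.577,.03,.15])<[.05,.08,.04]).all(1)]@B
    print(k,len(P));
    if len(P): print(np.percentile(P,[2,10,50,90,98],axis=0));t=P[P[:,2]>np.percentile(P[:,2],95)-.005];print(t.mean(0),t.min(0),t.max(0))
E
```

```text
[ 0.0713  0.4275 -0.1051  1.7095  0.047   1.006  -1.4412] [ 0.5538 -0.0263  0.2644] [-3.138  -0.0018  0.179 ]
{'intrinsics': array([[272.1762,   0.    , 251.6737],
       [  0.    , 272.1762, 192.3882],
       [  0.    ,   0.    ,   1.    ]]), 'tool_from_camera': array([[ 0.0005, -0.9686, -0.2485,  0.0724],
       [ 1.    ,  0.0007, -0.0009,  0.0006],
       [ 0.0011, -0.2485,  0.9686, -0.1796],
       [ 0.    ,  0.    ,  0.    ,  1.    ]])}
red 710
[[ 0.5643 -0.1088 -0.1681]
 [ 0.5668 -0.1062 -0.1645]
 [ 0.5723 -0.0931 -0.1483]
 [ 0.573  -0.0798 -0.1402]
 [ 0.5733 -0.0772 -0.1397]]
[ 0.5693 -0.0928 -0.1411] [ 0.5629 -0.1089 -0.1449] [ 0.5736 -0.0762 -0.1391]
black 0
```

Request:
arm_command([
  [-0.2, [0, 0, 0], 0],
  [-0.2, [0, -0.1, -3], 0],
  [-0.2, [0, -0.1, -6], 0],
  [-0.2, [0, -0.1, -8], 0],
  [-0.2, [0, -0.1, -9], 0],
  [-0.2, [0, -0.1, -10], 0],
  [-0.2, [0, -0.1, -11], 0],
  [-0.2, [0, -0.1, -12], 0],
  [-0.2, [0, -0.1, -13], 0],
  [-0.2, [0, -0.1, -13], 0],
])

```text
t: 2.65
tool_pos: [0.5507, -0.034, 0.1334]
tool_rot: [-3.141, 0.002, 0.171]
contact_force: [-0.3, -0.4, -0.8]
opening: 0.6
finger_force: 0.0
```

Request:
arm_command([
  [-0.2, [0, 0, 0], 0],
  [0.0, [0, 0, 0], 0],
  [0.1, [0, 0, 0], 0],
  [0.2, [0, 0, 0], 0],
  [0.3, [0, 0, 0], 0],
  [0.5, [0, 0, 0], 0],
  [1, [0, 0, 0], 0],
  [1, [0, 0, 0], 0],
  [1, [0, 0, 0], 0],
  [1, [0, 0, 0], 0],
])

```text
t: 3.48
tool_pos: [0.5517, -0.0339, 0.135]
tool_rot: [-3.142, 0.0, 0.171]
contact_force: [0.8, 0.5, 0.3]
opening: 0.033
finger_force: 0.0
```

The arm ended about 4.7 cm short of the pin because the earlier travel was speed-limited, so it closed on nothing. I'll go back up, open and correct.

Request:
arm_command([
  [1, [0, 0, 3], 0],
  [1, [0, 0, 6], 0],
  [0.5, [0, 0, 8], 0],
  [0, [0.5, 1, 8], 0],
  [-0.2, [1, 2, 8], 0],
  [-0.2, [2, 3, 8], 0],
  [-0.2, [2.5, 4, 8], 0],
  [-0.2, [2.5, 4, 8], 0],
  [-0.2, [2.5, 4, 8], 0],
  [-0.2, [2.5, 4, 8], 0],
])

```text
t: 4.32
tool_pos: [0.5758, 0.0058, 0.214]
tool_rot: [3.141, 0.002, 0.171]
contact_force: [-0.1, -0.1, 0.3]
opening: 0.538
finger_force: 0.0
```

```bash
cat > w.py <<'E'
from station import *
import cv2,numpy as np,sys
from h import *
from scipy.spatial.transform import Rotation as R
np.set_printoptions(precision=4,suppress=True)
s=read_state();print(s['tool_pos'],s['tool_rot'],s['opening'])
p,d=read_camera('wrist');c=get_calibration('wrist');cv2.imwrite(f'pics/{sys.argv[1]}.png',p[:,:,::-1])
T=np.eye(4);T[:3,:3]=R.from_euler('xyz',s['tool_rot']).as_matrix();T[:3,3]=s['tool_pos']
V=np.linalg.inv(T@c['tool_from_camera']);C=cloud(p,d,c['intrinsics'],V)
a=np.radians(9.8);X=np.array([np.cos(a)*.866,np.sin(a)*.866,.5]);Y=np.array([-np.sin(a),np.cos(a),0]);N=np.cross(X,Y);B=np.stack([X,Y,N],1)
m=mask(p,'red')&(d>0);P=C[m]@B
print(len(P),np.percentile(P,[2,50,98],axis=0))
E
python3 w.py w2
```

```text
[0.5758 0.0058 0.214 ] [3.1413 0.0022 0.171 ] 0.5379068550074082
1037 [[ 0.5645 -0.1083 -0.1685]
 [ 0.5722 -0.093  -0.1499]
 [ 0.5733 -0.0769 -0.1398]]
```

View pics/w2.png

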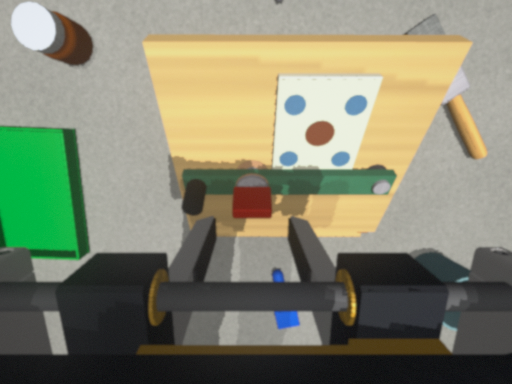

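The wing at (252,200) is undisturbed and centred between the fingertips, and the knob at (193,197) clears the left finger.

Request:
arm_command([
  [-0.2, [0.1, 0, -2], 0],
  [-0.2, [0.1, 0, -4], 0],
  [-0.2, [0.1, 0, -5], 0],
  [-0.2, [0.1, 0, -6], 0],
  [-0.2, [0.1, 0, -7], 0],
  [-0.2, [0.1, 0, -8], 0],
  [-0.2, [0.1, 0, -8], 0],
  [0.3, [0.1, 0, -8], 0],
  [0.6, [0.1, 0, -8], 0],
  [1, [0.1, 0, -8], 0],
])

```text
t: 5.2
tool_pos: [0.5783, 0.0062, 0.1357]
tool_rot: [3.141, -0.001, 0.171]
contact_force: [0.3, -0.7, 0.6]
opening: 0.424
finger_force: 0.0
```

Request:
arm_command([
  [1, [0, 0, 0], 0],
  [1, [0, 0, 0], 0],
  [1, [0, 0, 0], 0],
  [1, [0, 0, 0], 2],
  [1, [0, 0, 0], 5],
  [1, [0, 0, 0], 8],
  [1, [0, 0, 0], 11],
  [1, [0, 0, 0], 14],
  [1, [0, 0, 0], 14],
  [1, [0, 0, 0], 14],
])

```text
t: 6.03
tool_pos: [0.5779, 0.0036, 0.1354]
tool_rot: [3.139, 0.0, 0.411]
contact_force: [-0.6, -4.9, 4.3]
opening: 0.386
finger_force: 31.0
```

```bash
python3 -c "
from station import *
s=read_state();print(s['tool_pos'],s['tool_rot'],s['contact_force'],s['torque'],s['opening'],s['finger_force'])"; python3 w.py w3
```

```text
[0.57791247 0.00362305 0.13538748] [3.13912767e+00 4.79571625e-04 4.10991049e-01] [-0.57325438 -4.88559902  4.33894917] [-2.15756124 -0.14013458 -0.86655854] 0.3864784479732326 31.014602773132083
[0.5779 0.0036 0.1354] [3.1391 0.0005 0.411 ] 0.3864784479732326
2414 [[ 0.5636 -0.1115 -0.1689]
 [ 0.5709 -0.0952 -0.1508]
 [ 0.5739 -0.0788 -0.1393]]
```

```bash
cat >> w.py <<'E'
# wing angle from upslope face: fit plane of points below wing's top edge
t=np.percentile(P[:,2],97);F=P[(P[:,2]<t-.005)&(P[:,2]>t-.028)]
A=np.c_[F[:,1:],np.ones(len(F))];k=np.linalg.lstsq(A,F[:,0],rcond=None)[0]
r=F[:,0]-A@k;F=F[abs(r)<.002];A=np.c_[F[:,1:],np.ones(len(F))];k=np.linalg.lstsq(A,F[:,0],rcond=None)[0]
print('wing angle deg',-np.degrees(np.arctan(k[0])),'tilt',np.degrees(np.arctan(k[1])),'top n',t)
W=mask(p,'wood')&(d>0)&(C[...,2]>.06);Q=C[W]
for _ in range(6):
    mm=Q.mean(0);nn=np.linalg.svd(Q-mm,full_matrices=False)[2][2];Q=Q[abs((Q-mm)@nn)<.004]
print('board slope deg',np.degrees(np.arccos(abs(nn[2]))),len(Q), 'F',s['contact_force'],'T',s['torque'],s['finger_force'])
E
python3 w.py w4
```

```text
[0.5779 0.0036 0.1354] [3.139  0.0005 0.4114] 0.39102321271031226
2424 [[ 0.5635 -0.1115 -0.169 ]
 [ 0.571  -0.0952 -0.1509]
 [ 0.5739 -0.0788 -0.1393]]
wing angle deg 7.99840714163187 tilt -1.4161645013046873 top n -0.1394503986580355
board slope deg 30.02582691074101 50078 F [-0.5253 -5.4665  4.5983] T [-2.3617 -0.1499 -0.8561] 31.046823347103327
```

Request:
arm_command([
  [1, [0, 0, 0], -4],
  [1, [0, 0, 0.02], -8],
  [1, [-0.02, 0, 0.04], -12],
  [1, [-0.03, 0, 0.06], -16],
  [1, [-0.04, 0, 0.08], -20],
  [1, [-0.05, 0, 0.1], -24],
  [1, [-0.06, 0, 0.12], -28],
  [1, [-0.07, -0.01, 0.14], -32],
  [1, [-0.08, -0.01, 0.16], -35],
  [1, [-0.09, -0.01, 0.18], -38],
])

```text
t: 6.97
tool_pos: [0.575, 0.0086, 0.1358]
tool_rot: [-3.141, 0.004, -0.244]
contact_force: [1.5, -2.4, -5.8]
opening: 0.409
finger_force: 33.8
```

```bash
python3 w.py w5
```

```text
[0.575  0.0086 0.1358] [-3.1409  0.004  -0.2439] 0.4088420371873147
2412 [[ 0.5619 -0.1063 -0.1686]
 [ 0.57   -0.0902 -0.1504]
 [ 0.5741 -0.074  -0.1391]]
wing angle deg -11.269686318096971 tilt -2.4926394160929517 top n -0.13924012340498285
board slope deg 30.06069020513698 50061 F [ 1.4604 -2.421  -5.7845] T [ 0.5949 -0.5505  1.2962] 33.79922305815853
```

Request:
arm_command([
  [1, [0, 0, 0.05], 5],
  [1, [-0.02, 0, 0.1], 10],
  [1, [-0.04, 0, 0.15], 16],
  [1, [-0.06, -0.01, 0.2], 22],
  [1, [-0.08, -0.02, 0.24], 28],
  [1, [-0.1, -0.03, 0.28], 34],
  [1, [-0.12, -0.04, 0.32], 40],
  [1, [-0.14, -0.05, 0.36], 46],
  [1, [-0.16, -0.06, 0.4], 52],
  [1, [-0.16, -0.06, 0.4], 54],
])

```text
t: 7.85
tool_pos: [0.5735, 0.0003, 0.1397]
tool_rot: [3.14, 0.007, 0.695]
contact_force: [-0.7, -9.4, -2.6]
opening: 0.41
finger_force: 32.3
```

```bash
python3 w.py w6
```

```text
[0.5735 0.0003 0.1397] [3.14   0.0066 0.6947] 0.4095271262371259
2308 [[ 0.5653 -0.1105 -0.1682]
 [ 0.5736 -0.0946 -0.1491]
 [ 0.5788 -0.0787 -0.1383]]
wing angle deg 15.714391130081065 tilt 0.3324521489797769 top n -0.1384741635325008
board slope deg 30.039945056002463 45975 F [-0.6602 -9.402  -2.6359] T [-3.0646  0.0039 -0.8745] 32.339881342129146
```

Request:
arm_command([
  [1, [0, 0, 0], -6],
  [1, [0, 0, 0], -12],
  [1, [0, 0, 0.02], -18],
  [1, [-0.01, 0, 0.04], -24],
  [1, [-0.02, 0, 0.06], -31],
  [1, [-0.03, 0, 0.08], -38],
  [1, [-0.04, 0, 0.1], -45],
  [1, [-0.05, 0, 0.12], -52],
  [1, [-0.06, 0, 0.14], -59],
  [1, [-0.06, 0, 0.14], -64],
])

```text
t: 8.73
tool_pos: [0.5669, 0.0119, 0.1407]
tool_rot: [3.141, 0.017, -0.421]
contact_force: [-15.5, 9.2, 12.3]
opening: 0.396
finger_force: 35.5
```

```bash
python3 w.py w7
```

```text
[0.5669 0.0119 0.1407] [ 3.1414  0.0169 -0.4207] 0.39559306663166416
2283 [[ 0.5648 -0.1067 -0.1684]
 [ 0.5736 -0.0908 -0.149 ]
 [ 0.5785 -0.0746 -0.1388]]
wing angle deg -14.112643354648377 tilt 0.7263259899785552 top n -0.13895749969665705
board slope deg 30.057410093656472 46574 F [-15.5206   9.2198  12.2763] T [2.9302 3.676  0.9868] 35.53205535870802
```

View pics/w7.png

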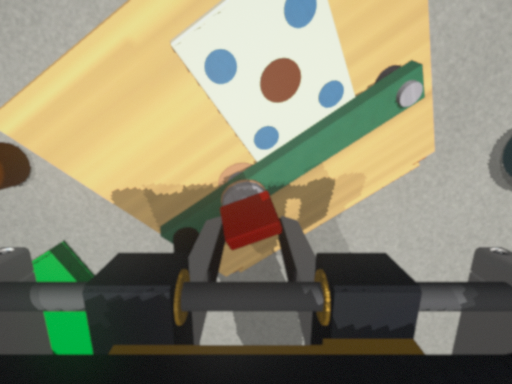

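The rotated left fingertip is touching the bar or knob side near (195,235), which gives the 12 N upward force. I'll keep the swings smaller and sit higher.

Request:
arm_command([
  [1, [0.1, -0.05, 0.1], 5],
  [1, [0.2, -0.1, 0.15], 10],
  [1, [0.3, -0.15, 0.15], 15],
  [1, [0.3, -0.2, 0.15], 20],
  [1, [0.3, -0.2, 0.2], 25],
  [1, [0.3, -0.2, 0.22], 30],
  [1, [0.3, -0.2, 0.24], 36],
  [1, [0.3, -0.2, 0.26], 42],
  [1, [0.3, -0.2, 0.28], 48],
  [1, [0.3, -0.2, 0.3], 54],
])

```text
t: 9.62
tool_pos: [0.5699, -0.0007, 0.1417]
tool_rot: [-3.138, 0.017, 0.522]
contact_force: [-9.0, -8.6, -6.5]
opening: 0.387
finger_force: 32.2
```

```bash
python3 w.py w8
```

```text
[ 0.5699 -0.0007  0.1417] [-3.138   0.0166  0.5218] 0.3867219136006723
2278 [[ 0.5667 -0.1114 -0.1686]
 [ 0.5744 -0.095  -0.1495]
 [ 0.5779 -0.0789 -0.139 ]]
wing angle deg 9.730910292361418 tilt 1.2784782415358544 top n -0.13913165248294482
board slope deg 30.045444027276176 46712 F [-9.0042 -8.5977 -6.4529] T [-2.7662  1.8897 -0.9831] 32.216523718088865
```

Request:
arm_command([
  [1, [0, 0, 0], 0],
  [1, [0, 0, 0], 0],
  [1, [0, 0, 0], 0],
  [1, [0, 0, 0], 0],
  [1, [0, 0, 0], 0],
  [1, [0, 0, 0], 0],
  [1, [0, 0, 0], 0],
  [1, [0, 0, 0], 0],
  [1, [0, 0, 0], 0],
  [1, [0, 0, 0], 0],
])

```text
t: 10.5
tool_pos: [0.5697, -0.0005, 0.1419]
tool_rot: [-3.138, 0.017, 0.518]
contact_force: [-9.2, -7.7, -6.2]
opening: 0.385
finger_force: 30.9
```

```bash
python3 w.py w9
```

```text
[ 0.5697 -0.0005  0.1419] [-3.1379  0.017   0.5179] 0.38516552344502153
2273 [[ 0.5667 -0.1112 -0.1686]
 [ 0.5746 -0.0947 -0.1493]
 [ 0.5781 -0.0786 -0.1389]]
wing angle deg 9.37095946852661 tilt 1.5970013259467968 top n -0.1391021104054149
board slope deg 30.04014306586519 46743 F [-9.2043 -7.6948 -6.2462] T [-2.1903  1.9523 -0.3809] 30.900697661563754
```

Fingertips were fouling the collar when turned. I'll open, recentre about 1 mm higher with the original yaw, and regrip.

Request:
arm_command([
  [0, [0, 0, 0], 0],
  [-0.1, [0, 0, 0.1], -5],
  [-0.1, [0, 0.1, 0.3], -10],
  [-0.1, [0, 0.2, 0.4], -15],
  [-0.1, [0, 0.2, 0.4], -20],
  [-0.1, [0, 0.2, 0.3], -20],
  [-0.1, [0, 0.2, 0.2], -20],
  [-0.1, [0, 0.2, 0.2], -20],
  [-0.1, [0, 0.2, 0.2], -20],
  [-0.1, [0, 0.2, 0.2], -20],
])

```text
t: 11.38
tool_pos: [0.5776, 0.0055, 0.1471]
tool_rot: [-3.141, -0.0, 0.172]
contact_force: [-0.5, 0.0, -0.2]
opening: 0.548
finger_force: 0.0
```

```bash
python3 w.py w10
```

```text
[0.5776 0.0055 0.1471] [-3.1413 -0.0001  0.1719] 0.5477464956470663
2082 [[ 0.5662 -0.1106 -0.1684]
 [ 0.5737 -0.0948 -0.1498]
 [ 0.5771 -0.0785 -0.139 ]]
wing angle deg 9.085371825639918 tilt 0.9290516195633385 top n -0.13918084054556382
board slope deg 30.026073426948816 55091 F [-0.4533  0.0345 -0.2122] T [-0.0314  0.0651 -0.0515] 0.0
```

Request:
arm_command([
  [-0.1, [0, 0, -0.2], 4],
  [-0.1, [0, 0, -0.5], 8],
  [-0.1, [0, 0, -0.5], 8],
  [0.2, [0, 0, -0.5], 8],
  [1, [0, 0, -0.5], 8],
  [1, [0, 0, -0.5], 8],
  [1, [0, 0, -0.5], 8],
  [1, [0, 0, -0.5], 8],
  [1, [0, 0, -0.5], 8],
  [1, [0, 0, -0.5], 8],
])

```text
t: 12.27
tool_pos: [0.5779, 0.0048, 0.1423]
tool_rot: [3.141, -0.0, 0.31]
contact_force: [0.4, -2.6, -0.2]
opening: 0.386
finger_force: 29.9
```

Request:
arm_command([
  [1, [0, 0, 0], -3],
  [1, [-0.02, 0, 0.03], -6],
  [1, [-0.03, 0, 0.06], -9],
  [1, [-0.05, 0, 0.09], -12],
  [1, [-0.07, -0.01, 0.12], -15],
  [1, [-0.08, -0.01, 0.15], -18],
  [1, [-0.1, -0.01, 0.18], -21],
  [1, [-0.12, -0.02, 0.21], -24],
  [1, [-0.13, -0.02, 0.23], -26],
  [1, [-0.14, -0.02, 0.25], -28],
])

```text
t: 13.1
tool_pos: [0.574, 0.0089, 0.1433]
tool_rot: [-3.139, 0.005, -0.175]
contact_force: [-3.2, 2.4, -5.1]
opening: 0.396
finger_force: 32.4
```

```bash
python3 w.py w11
```

```text
[0.574  0.0089 0.1433] [-3.1389  0.0052 -0.1747] 0.3961211287343405
2225 [[ 0.5651 -0.1064 -0.1683]
 [ 0.5727 -0.0902 -0.1493]
 [ 0.5761 -0.074  -0.1385]]
wing angle deg -9.371700649543738 tilt -0.3393977519912135 top n -0.13870358091746676
board slope deg 30.05931590141458 48536 F [-3.1739  2.403  -5.0638] T [1.5807 0.3125 0.9241] 32.442452066352416
```

Request:
arm_command([
  [1, [-0.03, 0, 0.06], 3],
  [1, [-0.07, -0.01, 0.12], 7],
  [1, [-0.1, -0.02, 0.18], 11],
  [1, [-0.14, -0.02, 0.24], 15],
  [1, [-0.17, -0.03, 0.3], 20],
  [1, [-0.2, -0.03, 0.35], 25],
  [1, [-0.22, -0.04, 0.39], 30],
  [1, [-0.24, -0.04, 0.42], 35],
  [1, [-0.26, -0.04, 0.45], 40],
  [1, [-0.26, -0.04, 0.45], 44],
])

```text
t: 13.98
tool_pos: [0.5715, 0.0001, 0.1471]
tool_rot: [3.14, 0.007, 0.59]
contact_force: [-1.9, -7.4, -8.3]
opening: 0.397
finger_force: 31.3
```

```bash
python3 w.py w12
```

```text
[0.5715 0.0001 0.1471] [3.1404 0.007  0.5896] 0.3968940675175308
2162 [[ 0.5659 -0.1109 -0.1665]
 [ 0.574  -0.0949 -0.1471]
 [ 0.5789 -0.0789 -0.1366]]
wing angle deg 14.49515140346999 tilt 0.9750132823402439 top n -0.1367623341614662
board slope deg 30.039279666173876 44684 F [-1.9324 -7.4309 -8.2816] T [-2.3378  0.2303 -0.714 ] 31.250497265718877
```

Request:
arm_command([
  [1, [0, 0, 0.02], -4],
  [1, [-0.02, 0, 0.05], -8],
  [1, [-0.05, 0, 0.08], -12],
  [1, [-0.07, 0, 0.11], -16],
  [1, [-0.09, -0.01, 0.14], -21],
  [1, [-0.1, -0.01, 0.17], -26],
  [1, [-0.11, -0.01, 0.2], -31],
  [1, [-0.12, -0.02, 0.22], -36],
  [1, [-0.14, -0.02, 0.25], -41],
  [1, [-0.14, -0.02, 0.25], -46],
])

```text
t: 14.87
tool_pos: [0.5646, 0.0101, 0.1493]
tool_rot: [-3.139, 0.017, -0.212]
contact_force: [-12.3, 9.9, 1.6]
opening: 0.378
finger_force: 32.2
```

```bash
python3 w.py w13
```

```text
[0.5646 0.0101 0.1493] [-3.1392  0.0165 -0.2117] 0.37800530751646155
2136 [[ 0.5662 -0.1064 -0.1659]
 [ 0.5744 -0.0904 -0.1463]
 [ 0.5788 -0.0742 -0.1362]]
wing angle deg -12.672469041751887 tilt 1.4317903833999597 top n -0.13641067130448725
board slope deg 30.049967903359153 45147 F [-12.296    9.8512   1.6053] T [2.815  3.0003 0.8432] 32.18796490397381
```

Request:
arm_command([
  [-0.05, [0, 0, 0], 3],
  [-0.05, [0, 0, 0], 6],
  [-0.05, [0, 0, -0.2], 9],
  [-0.05, [0, 0, -0.5], 11],
  [-0.05, [0, 0, -0.7], 11],
  [0.2, [0, 0, -0.7], 11],
  [1, [0, 0, -0.7], 11],
  [1, [0, 0, -0.7], 11],
  [1, [0, 0, -0.7], 11],
  [1, [0, 0, -0.7], 11],
])

```text
t: 15.75
tool_pos: [0.5721, 0.0057, 0.1448]
tool_rot: [-3.14, 0.0, -0.02]
contact_force: [-1.1, 1.9, 0.3]
opening: 0.384
finger_force: 29.7
```

Request:
arm_command([
  [1, [0, 0, 0], 1],
  [1, [-0.03, 0, 0.06], 4],
  [1, [-0.06, -0.01, 0.12], 8],
  [1, [-0.09, -0.02, 0.17], 12],
  [1, [-0.12, -0.02, 0.22], 16],
  [1, [-0.14, -0.02, 0.26], 20],
  [1, [-0.16, -0.03, 0.3], 25],
  [1, [-0.18, -0.03, 0.33], 29],
  [1, [-0.2, -0.03, 0.36], 33],
  [1, [-0.2, -0.03, 0.36], 36],
])

```text
t: 16.58
tool_pos: [0.5694, -0.0012, 0.1472]
tool_rot: [3.138, 0.005, 0.606]
contact_force: [-1.8, -6.7, -2.8]
opening: 0.392
finger_force: 31.8
```

```bash
python3 w.py w14
```

```text
[ 0.5694 -0.0012  0.1472] [3.138  0.0053 0.6059] 0.39170299363269045
2175 [[ 0.5665 -0.1117 -0.1653]
 [ 0.5741 -0.0951 -0.1461]
 [ 0.5772 -0.0791 -0.1356]]
wing angle deg 8.534432214332663 tilt 0.9367109924583122 top n -0.1357578645978432
board slope deg 30.044473260426862 44517 F [-1.8107 -6.6804 -2.7503] T [-2.2742  0.0493 -0.6519] 31.803778117396178
```

Request:
arm_command([
  [1, [0, 0, 0.02], -4],
  [1, [-0.02, 0, 0.05], -8],
  [1, [-0.05, 0, 0.08], -12],
  [1, [-0.07, 0, 0.11], -16],
  [1, [-0.09, -0.01, 0.14], -21],
  [1, [-0.1, -0.01, 0.17], -26],
  [1, [-0.11, -0.01, 0.2], -31],
  [1, [-0.12, -0.02, 0.22], -36],
  [1, [-0.14, -0.02, 0.25], -41],
  [1, [-0.14, -0.02, 0.25], -46],
])

```text
t: 17.47
tool_pos: [0.5619, 0.0099, 0.1489]
tool_rot: [-3.138, 0.015, -0.194]
contact_force: [-14.0, 11.3, 4.7]
opening: 0.377
finger_force: 32.5
```

```bash
python3 w.py w15
```

```text
[0.5619 0.0099 0.1489] [-3.1384  0.015  -0.1937] 0.3770933255394311
2153 [[ 0.5658 -0.1066 -0.1649]
 [ 0.5744 -0.0907 -0.1452]
 [ 0.58   -0.0749 -0.1355]]
wing angle deg -16.74463882014697 tilt 1.3878965548091078 top n -0.13563643325672378
board slope deg 30.063110161329806 45205 F [-13.9711  11.2581   4.7227] T [3.4502 3.0308 0.7006] 32.49147453901969
```

```bash
python3 -c "
import cv2,numpy as np
a=cv2.imread('pics/w14.png')[120:300,120:400];b=cv2.imread('pics/w15.png')[120:300,120:400]
c=np.hstack([a,b]);cv2.imwrite('pics/m1.png',cv2.resize(c,(800,257),interpolation=cv2.INTER_CUBIC))"
```

```text
(no output)
```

View pics/m1.png

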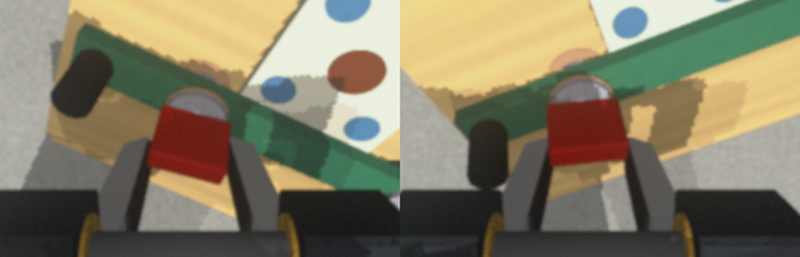

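In both frames the wing is caught only by the pads' upslope edge, because the tool has drifted downslope. I'll regrip centred on the wing and from now on pull purely upward while following the axis.

Request:
arm_command([
  [-0.05, [0, 0, 0], 0],
  [-0.05, [0, 0, 0], 0],
  [-0.05, [0.2, 0, 0], 3],
  [-0.05, [0.4, 0, 0], 6],
  [-0.05, [0.6, 0, 0], 6],
  [-0.05, [0.6, 0, -0.2], 6],
  [-0.05, [0.6, 0, -0.4], 6],
  [-0.05, [0.6, 0, -0.4], 6],
  [-0.05, [0.6, 0, -0.4], 6],
  [-0.05, [0.6, 0, -0.4], 6],
])

```text
t: 18.35
tool_pos: [0.5747, 0.004, 0.1467]
tool_rot: [3.141, 0.0, -0.091]
contact_force: [-0.2, 0.5, 0.3]
opening: 0.528
finger_force: 0.0
```

Request:
arm_command([
  [-0.05, [0.1, 0.15, -0.1], 0],
  [-0.05, [0.1, 0.15, -0.1], 0],
  [0.2, [0.1, 0.15, -0.1], 0],
  [1, [0.1, 0.15, -0.1], 0],
  [1, [0.1, 0.15, -0.1], 0],
  [1, [0.1, 0.15, -0.1], 0],
  [1, [0.1, 0.15, -0.1], 0],
  [1, [0.1, 0.15, -0.1], 0],
  [1, [0.1, 0.15, -0.1], 0],
  [1, [0.1, 0.15, -0.1], 0],
])

```text
t: 19.18
tool_pos: [0.5758, 0.0063, 0.1458]
tool_rot: [-3.141, -0.0, -0.09]
contact_force: [0.7, 2.9, -0.6]
opening: 0.39
finger_force: 29.5
```

Request:
arm_command([
  [1, [0, 0, 0.1], 2],
  [1, [0, 0, 0.2], 6],
  [1, [0, 0, 0.3], 10],
  [1, [0, 0, 0.35], 14],
  [1, [0, 0, 0.4], 18],
  [1, [-0.05, 0, 0.45], 22],
  [1, [-0.05, 0, 0.5], 26],
  [1, [-0.1, 0, 0.52], 30],
  [1, [-0.1, 0, 0.54], 34],
  [1, [-0.1, 0, 0.56], 38],
])

```text
t: 20.02
tool_pos: [0.5726, 0.0006, 0.1491]
tool_rot: [3.14, 0.007, 0.571]
contact_force: [-1.0, -4.9, -8.8]
opening: 0.393
finger_force: 31.5
```

```bash
python3 w.py w16
```

```text
[0.5726 0.0006 0.1491] [3.1399 0.0075 0.5706] 0.39297692510743276
2153 [[ 0.5671 -0.1122 -0.1641]
 [ 0.5744 -0.0956 -0.1451]
 [ 0.5771 -0.0795 -0.1342]]
wing angle deg 6.956535436331255 tilt 1.3335320681417562 top n -0.134377000033843
board slope deg 30.031775554830382 44340 F [-1.0061 -4.9094 -8.7924] T [-1.7421  0.1149 -0.6798] 31.477526469605834
```

Request:
arm_command([
  [1, [0, 0, 0], -4],
  [1, [0, 0, 0.03], -8],
  [1, [0, 0, 0.06], -12],
  [1, [0, 0, 0.09], -16],
  [1, [-0.03, 0, 0.12], -20],
  [1, [-0.05, 0, 0.15], -24],
  [1, [-0.05, 0, 0.18], -28],
  [1, [-0.08, 0, 0.2], -32],
  [1, [-0.1, 0, 0.22], -36],
  [1, [-0.1, 0, 0.24], -40],
])

```text
t: 20.9
tool_pos: [0.5667, 0.0095, 0.1508]
tool_rot: [-3.14, 0.015, -0.126]
contact_force: [-10.2, 7.1, -6.7]
opening: 0.381
finger_force: 30.2
```

```bash
python3 w.py w17
```

```text
[0.5667 0.0095 0.1508] [-3.1397  0.0152 -0.1261] 0.38098844867346215
2160 [[ 0.566  -0.1061 -0.1633]
 [ 0.5745 -0.09   -0.144 ]
 [ 0.5801 -0.0742 -0.1337]]
wing angle deg -17.09816174931708 tilt 1.2013872603394071 top n -0.1338434910905599
board slope deg 30.058386498885444 46041 F [-10.2321   7.109   -6.6816] T [2.3612 2.3575 0.7393] 30.177912461513188
```

Request:
arm_command([
  [0.05, [0, 0, 0], 0],
  [0.05, [0, 0, 0], 0],
  [0.05, [0.1, 0, -0.3], 0],
  [0.05, [0.1, 0, -0.6], 0],
  [0.05, [0.1, 0, -0.6], 0],
  [1, [0.1, 0, -0.6], 0],
  [1, [0.1, 0, -0.6], 0],
  [1, [0.1, 0, -0.6], 0],
  [1, [0.1, 0, -0.6], 0],
  [1, [0.1, 0, -0.6], 0],
])

```text
t: 21.78
tool_pos: [0.5752, 0.0062, 0.1479]
tool_rot: [-3.141, -0.001, -0.125]
contact_force: [0.5, 2.4, 0.2]
opening: 0.396
finger_force: 29.4
```

Request:
arm_command([
  [1, [0, 0, 0.2], 2],
  [1, [0, 0, 0.4], 6],
  [1, [0, 0, 0.55], 10],
  [1, [0, 0, 0.65], 14],
  [1, [-0.05, 0, 0.7], 18],
  [1, [-0.05, 0, 0.75], 23],
  [1, [-0.05, 0, 0.8], 28],
  [1, [-0.1, 0, 0.84], 33],
  [1, [-0.1, 0, 0.88], 38],
  [1, [-0.1, 0, 0.9], 43],
])

```text
t: 22.62
tool_pos: [0.5715, 0.0002, 0.1539]
tool_rot: [3.14, 0.008, 0.624]
contact_force: [0.2, -7.1, -13.1]
opening: 0.398
finger_force: 31.3
```

```bash
python3 w.py w18
```

```text
[0.5715 0.0002 0.1539] [3.1402 0.0082 0.6241] 0.3981634584199482
2110 [[ 0.5671 -0.112  -0.1603]
 [ 0.5745 -0.0958 -0.1413]
 [ 0.5788 -0.0798 -0.1304]]
wing angle deg 12.556811405140216 tilt 1.1952111795218596 top n -0.13062839141259291
board slope deg 30.03190705390152 42573 F [  0.2305  -7.0784 -13.1057] T [-2.1253 -0.3382 -0.714 ] 31.266149105242533
```

Request:
arm_command([
  [1, [0, 0, 0], -4],
  [1, [0, 0, 0.05], -8],
  [1, [0, 0, 0.1], -12],
  [1, [0, 0, 0.15], -16],
  [1, [0, 0, 0.2], -20],
  [1, [0, 0, 0.25], -25],
  [1, [0, 0, 0.3], -30],
  [1, [0, 0, 0.35], -35],
  [1, [0, 0, 0.4], -39],
  [1, [0, 0, 0.4], -43],
])

```text
t: 23.5
tool_pos: [0.5652, 0.0097, 0.1564]
tool_rot: [-3.14, 0.019, -0.125]
contact_force: [-9.9, 8.1, -11.2]
opening: 0.382
finger_force: 30.5
```

```bash
python3 w.py w19
```

```text
[0.5652 0.0097 0.1564] [-3.14    0.0187 -0.125 ] 0.3821080873081783
2116 [[ 0.5672 -0.1055 -0.1592]
 [ 0.5752 -0.0893 -0.1398]
 [ 0.58   -0.0733 -0.1294]]
wing angle deg -13.912878994327118 tilt 1.664668082639421 top n -0.12958793106488523
board slope deg 30.056723210965927 44054 F [ -9.8566   8.062  -11.1827] T [2.5386 2.3216 0.6938] 30.493547806754577
```

Request:
arm_command([
  [0.05, [0, 0, 0], 0],
  [0.05, [0, 0, 0], 0],
  [0.05, [-0.1, 0, -0.5], 0],
  [0.05, [-0.2, -0.1, -0.95], 0],
  [0.05, [-0.2, -0.1, -0.95], 0],
  [1, [-0.2, -0.1, -0.95], 0],
  [1, [-0.2, -0.1, -0.95], 0],
  [1, [-0.2, -0.1, -0.95], 0],
  [1, [-0.2, -0.1, -0.95], 0],
  [1, [-0.2, -0.1, -0.95], 0],
])

```text
t: 24.38
tool_pos: [0.5719, 0.0051, 0.1514]
tool_rot: [-3.141, -0.0, -0.125]
contact_force: [-0.4, 2.5, -1.2]
opening: 0.395
finger_force: 29.2
```

Request:
arm_command([
  [1, [0, 0, 0.2], 2],
  [1, [0, 0, 0.4], 6],
  [1, [0, 0, 0.55], 10],
  [1, [-0.05, 0, 0.65], 14],
  [1, [-0.05, 0, 0.75], 18],
  [1, [-0.1, 0, 0.82], 23],
  [1, [-0.1, 0, 0.87], 28],
  [1, [-0.15, 0, 0.92], 33],
  [1, [-0.15, 0, 0.96], 38],
  [1, [-0.2, 0, 1.0], 43],
])

```text
t: 25.22
tool_pos: [0.5696, -0.0019, 0.1605]
tool_rot: [3.136, 0.005, 0.624]
contact_force: [1.0, -7.3, -3.8]
opening: 0.388
finger_force: 30.8
```

```bash
python3 w.py w20
```

```text
[ 0.5696 -0.0019  0.1605] [3.1361 0.005  0.6236] 0.3882934337773482
2116 [[ 0.568  -0.1133 -0.1531]
 [ 0.5763 -0.0972 -0.1336]
 [ 0.5824 -0.0814 -0.1227]]
wing angle deg 18.758108603277634 tilt 2.4700727616395266 top n -0.12279223091384059
board slope deg 30.030305577141842 41177 F [ 1.0005 -7.3315 -3.7526] T [-2.6197 -0.6856 -0.6135] 30.800547196995467
```

Request:
arm_command([
  [1, [0, 0, 0], -4],
  [1, [0, 0, 0.05], -8],
  [1, [0, 0, 0.1], -12],
  [1, [0, 0, 0.15], -16],
  [1, [0, 0, 0.2], -20],
  [1, [0, 0, 0.25], -25],
  [1, [0, 0, 0.3], -30],
  [1, [0, 0, 0.35], -35],
  [1, [0, 0, 0.4], -39],
  [1, [0, 0, 0.4], -43],
])

```text
t: 26.1
tool_pos: [0.5655, 0.01, 0.1634]
tool_rot: [-3.137, 0.01, -0.125]
contact_force: [-5.9, 11.7, -4.0]
opening: 0.378
finger_force: 30.4
```

```bash
python3 w.py w21
```

```text
[0.5655 0.01   0.1634] [-3.1367  0.0097 -0.1254] 0.3781325612557185
2075 [[ 0.5702 -0.1048 -0.1517]
 [ 0.5776 -0.0886 -0.1319]
 [ 0.5825 -0.0727 -0.1215]]
wing angle deg -14.089058830328183 tilt 4.090506167030585 top n -0.1217487240033147
board slope deg 30.058411767763666 42183 F [-5.8868 11.6559 -4.0477] T [3.4455 1.3113 0.5121] 30.365187227725983
```

Request:
arm_command([
  [0.05, [0, 0, 0], 0],
  [0.05, [0, 0, 0], 0],
  [0.05, [-0.1, 0, -0.3], 0],
  [0.05, [-0.2, -0.1, -0.7], 0],
  [0.05, [-0.2, -0.1, -0.7], 0],
  [1, [-0.2, -0.1, -0.7], 0],
  [1, [-0.2, -0.1, -0.7], 0],
  [1, [-0.2, -0.1, -0.7], 0],
  [1, [-0.2, -0.1, -0.7], 0],
  [1, [-0.2, -0.1, -0.7], 0],
])

```text
t: 26.98
tool_pos: [0.568, 0.0036, 0.1583]
tool_rot: [3.142, -0.0, -0.126]
contact_force: [1.2, 0.7, -1.7]
opening: 0.383
finger_force: 29.5
```

Request:
arm_command([
  [1, [0, 0, 0.1], 2],
  [1, [0, 0, 0.2], 5],
  [1, [-0.05, 0, 0.3], 9],
  [1, [-0.1, 0, 0.4], 13],
  [1, [-0.15, 0, 0.5], 17],
  [1, [-0.2, -0.03, 0.6], 21],
  [1, [-0.25, -0.04, 0.65], 25],
  [1, [-0.3, -0.05, 0.7], 29],
  [1, [-0.35, -0.06, 0.75], 33],
  [1, [-0.4, -0.07, 0.8], 36],
])

```text
t: 27.82
tool_pos: [0.5657, 0.0008, 0.165]
tool_rot: [3.139, -0.002, 0.504]
contact_force: [7.1, -2.8, -13.7]
opening: 0.378
finger_force: 29.9
```

```bash
python3 w.py w22
```

```text
[0.5657 0.0008 0.165 ] [ 3.1385 -0.002   0.5041] 0.3777516544949545
1860 [[ 0.5646 -0.1105 -0.1585]
 [ 0.5723 -0.0944 -0.1395]
 [ 0.5751 -0.0784 -0.1293]]
wing angle deg 7.095884378192923 tilt -0.12303079530494623 top n -0.1293921668527632
board slope deg 30.035523443370444 42175 F [  7.1468  -2.816  -13.6523] T [-0.821  -1.7837 -0.1732] 29.852674089593094
```

Request:
arm_command([
  [1, [0, 0, 0], -3],
  [1, [0, 0, 0.05], -6],
  [1, [-0.03, 0, 0.1], -9],
  [1, [-0.05, 0, 0.15], -12],
  [1, [-0.08, 0, 0.2], -15],
  [1, [-0.1, 0, 0.25], -18],
  [1, [-0.13, -0.02, 0.3], -21],
  [1, [-0.15, -0.03, 0.35], -24],
  [1, [-0.18, -0.04, 0.4], -26],
  [1, [-0.2, -0.04, 0.4], -28],
])

```text
t: 28.7
tool_pos: [0.561, 0.0067, 0.1694]
tool_rot: [-3.137, 0.002, 0.015]
contact_force: [-0.6, 7.2, -6.3]
opening: 0.377
finger_force: 30.1
```

```bash
python3 w.py w23
```

```text
[0.561  0.0067 0.1694] [-3.1369  0.0016  0.0152] 0.37743843463603294
1858 [[ 0.5653 -0.1066 -0.1551]
 [ 0.5733 -0.0905 -0.1355]
 [ 0.5771 -0.0747 -0.1257]]
wing angle deg -10.958641429559687 tilt 0.43039173524610386 top n -0.12576368784991657
board slope deg 30.05673063450881 42845 F [-0.5553  7.1717 -6.3   ] T [ 2.4336 -0.1112  0.3878] 30.125709772109985
```

The pin was dragged back in during the last regrip because I moved down before the fingers had opened. This time I'll open fully before moving.

Request:
arm_command([
  [0.0, [0, 0, 0], 0],
  [-0.05, [0, 0, 0], 0],
  [-0.05, [0, 0, 0], 0],
  [-0.05, [0, 0, 0], 0],
  [-0.05, [0, 0, 0], 0],
  [-0.05, [0, 0, 0], 0],
  [-0.05, [0, 0, 0], 0],
  [-0.05, [0, 0, 0], 0],
  [-0.05, [0, 0, 0], 0],
  [-0.05, [0, 0, 0], 0],
])

```text
t: 29.58
tool_pos: [0.5618, 0.0025, 0.1703]
tool_rot: [3.142, -0.0, 0.014]
contact_force: [-0.5, -0.7, 0.0]
opening: 0.526
finger_force: 0.0
```

```bash
python3 w.py w24
```

```text
[0.5618 0.0025 0.1703] [ 3.1416 -0.      0.0139] 0.5258555987618349
1804 [[ 0.5577 -0.1076 -0.1558]
 [ 0.5662 -0.0914 -0.1378]
 [ 0.5704 -0.0756 -0.127 ]]
wing angle deg -10.29871589326404 tilt -4.947487393540221 top n -0.12715547067285038
board slope deg 30.051838713970856 42889 F [-0.4917 -0.6715  0.0428] T [-0.0071 -0.0094 -0.0486] 0.0
```

Request:
arm_command([
  [-0.05, [0.4, 0.2, -0.5], 0],
  [-0.05, [0.4, 0.2, -1], 0],
  [-0.05, [0.4, 0.2, -1.5], 0],
  [-0.05, [0.4, 0.2, -2], 0],
  [-0.05, [0.4, 0.2, -2], 0],
  [0.3, [0.4, 0.2, -2], 0],
  [1, [0.4, 0.2, -2], 0],
  [1, [0.4, 0.2, -2], 0],
  [1, [0.4, 0.2, -2], 0],
  [1, [0.4, 0.2, -2], 0],
])

```text
t: 30.47
tool_pos: [0.5659, 0.005, 0.1503]
tool_rot: [-3.141, -0.0, 0.014]
contact_force: [0.1, 1.5, -1.3]
opening: 0.384
finger_force: 29.7
```

Request:
arm_command([
  [1, [0, 0, 0.1], 2],
  [1, [-0.05, 0, 0.2], 5],
  [1, [-0.1, 0, 0.3], 8],
  [1, [-0.15, -0.02, 0.4], 12],
  [1, [-0.2, -0.03, 0.5], 16],
  [1, [-0.25, -0.04, 0.6], 20],
  [1, [-0.3, -0.05, 0.68], 24],
  [1, [-0.33, -0.06, 0.76], 28],
  [1, [-0.37, -0.06, 0.83], 31],
  [1, [-0.4, -0.07, 0.9], 34],
])

```text
t: 31.3
tool_pos: [0.5658, -0.0012, 0.1596]
tool_rot: [3.133, -0.004, 0.605]
contact_force: [7.0, -6.1, -5.9]
opening: 0.394
finger_force: 30.6
```

```bash
python3 w.py w25
```

```text
[ 0.5658 -0.0012  0.1596] [ 3.1331 -0.0036  0.6054] 0.39365890005217014
2168 [[ 0.5624 -0.1129 -0.1508]
 [ 0.5706 -0.097  -0.1322]
 [ 0.5761 -0.081  -0.1209]]
wing angle deg 16.584981776596493 tilt -2.233977864954871 top n -0.12109175791714506
board slope deg 30.035155910501068 41390 F [ 6.9901 -6.0901 -5.8581] T [-2.2185 -2.1532 -0.4533] 30.569875978399068
```

Request:
arm_command([
  [1, [0, 0, 0], -3],
  [1, [0, 0, 0.08], -6],
  [1, [-0.05, 0, 0.16], -10],
  [1, [-0.1, 0, 0.24], -14],
  [1, [-0.15, 0, 0.32], -18],
  [1, [-0.2, -0.03, 0.4], -22],
  [1, [-0.24, -0.04, 0.48], -26],
  [1, [-0.28, -0.05, 0.56], -30],
  [1, [-0.32, -0.05, 0.63], -33],
  [1, [-0.35, -0.06, 0.7], -36],
])

```text
t: 32.18
tool_pos: [0.5582, 0.0074, 0.1658]
tool_rot: [-3.137, 0.0, -0.021]
contact_force: [0.6, 8.4, -6.0]
opening: 0.383
finger_force: 30.1
```

```bash
python3 w.py w26
```

```text
[0.5582 0.0074 0.1658] [-3.1367  0.0002 -0.0208] 0.38322138727020316
2167 [[ 0.5632 -0.1054 -0.1447]
 [ 0.5709 -0.089  -0.1259]
 [ 0.5741 -0.0727 -0.1149]]
wing angle deg -8.698355618350597 tilt -1.649191092394308 top n -0.1151432322850285
board slope deg 30.05731180865901 41825 F [ 0.6452  8.4082 -5.9838] T [ 2.6048 -0.2519  0.3849] 30.12670934200287
```

Request:
arm_command([
  [1, [-0.1, 0, 0.2], 3],
  [1, [-0.25, -0.02, 0.45], 6],
  [1, [-0.4, -0.05, 0.7], 9],
  [1, [-0.55, -0.08, 0.95], 11],
  [1, [-0.7, -0.1, 1.2], 11],
  [1, [-0.85, -0.13, 1.5], 11],
  [1, [-1.0, -0.16, 1.8], 11],
  [1, [-1.2, -0.2, 2.1], 11],
  [1, [-1.35, -0.23, 2.4], 11],
  [1, [-1.5, -0.25, 2.7], 11],
])

```text
t: 33.07
tool_pos: [0.5432, 0.0008, 0.1937]
tool_rot: [-3.142, -0.0, 0.171]
contact_force: [0.2, -0.5, -2.5]
opening: 0.38
finger_force: 29.9
```

```bash
python3 w.py w27
```

```text
[0.5432 0.0008 0.1937] [-3.1415 -0.0004  0.1708] 0.3801524468813303
2162 [[ 0.5641 -0.1084 -0.1125]
 [ 0.5715 -0.0917 -0.0941]
 [ 0.5728 -0.0754 -0.0834]]
wing angle deg 0.6012157588404391 tilt -1.6520307742571014 top n -0.08350089935059671
board slope deg 30.055045510046497 35780 F [ 0.2486 -0.4725 -2.4905] T [-0.0139  0.0363 -0.0122] 29.930520057678223
```

The pin is 56 mm out, square and unslipped, and the board is still on its prop. Next I'll finish drawing it and carry it to the tray.

Request:
arm_command([
  [1, [-0.3, -0.05, 0.5], 0],
  [1, [-0.6, -0.1, 1.0], 0],
  [1, [-0.9, -0.15, 1.6], 0],
  [1, [-1.2, -0.2, 2.3], 0],
  [1, [-1.8, -0.3, 3.3], 0],
  [1, [-2.2, -0.3, 4.5], 0],
  [1, [-2.6, 0, 6], 0],
  [1, [-3, 1, 7], 0],
  [1, [-3.3, 3, 7.5], 0],
  [1, [-3.5, 5, 7.5], 0],
])

```text
t: 33.95
tool_pos: [0.5086, 0.0514, 0.2704]
tool_rot: [3.142, -0.003, 0.169]
contact_force: [0.6, 0.2, -2.4]
opening: 0.379
finger_force: 29.9
```

Request:
arm_command([
  [1, [-0.2, 2.5, 0], 0],
  [1, [-0.4, 5, 0], 0],
  [1, [-0.6, 8, 0], 0],
  [1, [-0.8, 11, 0], 0],
  [1, [-1, 14, 0], 0],
  [1, [-1.2, 17, 0], 0],
  [1, [-1.4, 20, 0], 0],
  [1, [-1.5, 23, 0], 0],
  [1, [-1.6, 25.5, -2], 0],
  [1, [-1.7, 26.4, -3], 0],
])

```text
t: 34.78
tool_pos: [0.489, 0.3205, 0.2379]
tool_rot: [-3.138, 0.0, 0.177]
contact_force: [-0.9, -0.5, -3.0]
opening: 0.379
finger_force: 29.9
```

```bash
python3 w.py w28
```

```text
[0.489  0.3205 0.2379] [-3.1378  0.      0.1768] 0.3789064773323078
2173 [[ 0.5865  0.2158 -0.0748]
 [ 0.5944  0.2325 -0.0559]
 [ 0.5957  0.2486 -0.0456]]
wing angle deg 0.8339459964864576 tilt -1.8366593052629938 top n -0.04577730002553585
board slope deg 29.53026434981095 1131 F [-0.9487 -0.5463 -2.9891] T [ 0.0282  0.0456 -0.0259] 29.931093156337738
```

View pics/w28.png

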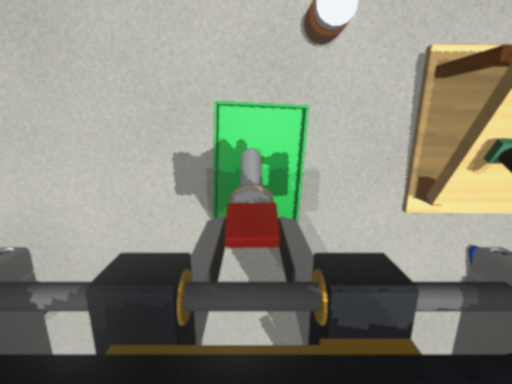

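The pin (wing at (252,225), tip at (252,155)) is held firmly and hangs over the tray (215–305, 105–220). I'll lower it.

Request:
arm_command([
  [1, [0, -0.2, -3], 0],
  [1, [0.1, -0.4, -6], 0],
  [1, [0.2, -0.6, -9], 0],
  [1, [0.2, -0.6, -11.5], 0],
  [1, [0.2, -0.6, -13.5], 0],
  [1, [0.2, -0.6, -14.5], 0],
  [1, [0.2, -0.6, -15], 0],
  [1, [0.2, -0.6, -15.3], 0],
  [1, [0.2, -0.6, -15.6], 0],
  [1, [0.2, -0.6, -15.9], 0],
])

```text
t: 35.67
tool_pos: [0.4942, 0.3092, 0.0804]
tool_rot: [-3.141, -0.002, 0.171]
contact_force: [0.5, 0.2, -1.8]
opening: 0.378
finger_force: 29.9
```

Request:
arm_command([
  [1, [0, 0, -0.3], 0],
  [1, [0, 0, -0.6], 0],
  [1, [-0.3, -0.05, -0.9], 0],
  [1, [-0.7, -0.1, -1.2], 0],
  [1, [-1.1, -0.2, -1.5], 0],
  [1, [-1.5, -0.25, -1.9], 0],
  [1, [-1.8, -0.3, -2.2], 0],
  [1, [-2.1, -0.35, -2.5], 0],
  [1, [-2.5, -0.4, -3.1], 0],
  [1, [-2.8, -0.5, -3.6], 0],
])

```text
t: 36.5
tool_pos: [0.4651, 0.3036, 0.0429]
tool_rot: [-3.142, -0.0, 0.171]
contact_force: [0.9, -0.7, 2.6]
opening: 0.381
finger_force: 30.0
```

```bash
python3 w.py w29
```

```text
[0.4651 0.3036 0.0429] [-3.1416 -0.0004  0.1709] 0.381063044518833
2379 [[ 0.4704  0.2032 -0.2256]
 [ 0.4776  0.2194 -0.2122]
 [ 0.4854  0.2361 -0.2006]]
wing angle deg -0.10028564503688912 tilt -29.770738533069938 top n -0.2007679932946942
board slope deg 37.19979327415206 84 F [ 0.8918 -0.7392  2.6233] T [-0.1695 -0.3127 -0.0951] 30.000442564487457
```

The pin is pivoting as planned (now 60° from vertical), so I'll continue the arc.

Request:
arm_command([
  [1, [-0.2, 0, -0.4], 0],
  [1, [-0.4, -0.05, -0.8], 0],
  [1, [-0.55, -0.1, -1.2], 0],
  [1, [-0.65, -0.1, -1.5], 0],
  [1, [-0.75, -0.1, -1.8], 0],
  [1, [-0.8, -0.15, -2.1], 0],
  [1, [-0.9, -0.15, -2.4], 0],
  [1, [-0.95, -0.15, -2.6], 0],
  [1, [-1, -0.15, -2.8], 0],
  [1, [-1, -0.15, -2.9], 0],
])

```text
t: 37.38
tool_pos: [0.455, 0.3021, 0.0139]
tool_rot: [3.141, 0.0, 0.171]
contact_force: [-2.7, -0.6, 2.6]
opening: 0.38
finger_force: 30.0
```

```bash
python3 w.py w30
```

```text
[0.455  0.3021 0.0139] [3.1414 0.0005 0.171 ] 0.3798980832385223
2376 [[ 0.4451  0.2035 -0.238 ]
 [ 0.4559  0.2197 -0.2292]
 [ 0.467   0.2363 -0.2207]]
wing angle deg -0.0281811643955401 tilt -51.358415218202914 top n -0.22086431709657184
board slope deg 34.68200976815135 94 F [-2.7466 -0.6358  2.5675] T [-0.0965  0.4355 -0.0037] 30.001747012138367
```

Request:
arm_command([
  [1, [0, 0, -0.1], 0],
  [1, [0, 0, -0.2], 0],
  [1, [0, 0, -0.2], 0],
  [0.1, [0, 0, -0.2], 0],
  [0.05, [0, 0, -0.2], 0],
  [0.0, [0, 0, -0.2], 0],
  [0.0, [0, 0, -0.2], 0],
  [0.0, [0, 0, -0.2], 0],
  [0.0, [0, 0, 0.5], 0],
  [0.0, [0, 0, 2], 0],
])

```text
t: 38.27
tool_pos: [0.4542, 0.3014, 0.0334]
tool_rot: [3.14, 0.003, 0.171]
contact_force: [-0.3, 0.8, -0.2]
opening: 0.501
finger_force: 0.0
```

Request:
arm_command([
  [0, [0, 0, 3], 0],
  [0, [0, 0, 6], 0],
  [0, [0, 0, 10], 0],
  [0, [0, 0, 14], 0],
  [0, [0, 0, 17], 0],
  [0.5, [0.5, 0, 20], 0],
  [1, [1, -2, 22], 0],
  [1, [2, -4, 22], 0],
  [1, [3, -7, 22], 0],
  [1, [4, -9, 22], 0],
])

```text
t: 39.1
tool_pos: [0.4957, 0.2097, 0.2554]
tool_rot: [3.141, -0.001, 0.17]
contact_force: [0.5, -0.8, 0.8]
opening: 0.18
finger_force: 0.0
```

```bash
cat > look.py <<'E'
from station import *
import cv2,numpy as np,sys
from h import *
np.set_printoptions(precision=4,suppress=True)
a=np.radians(9.8);X=np.array([np.cos(a)*.866,np.sin(a)*.866,.5]);Y=np.array([-np.sin(a),np.cos(a),0]);N=np.cross(X,Y);B=np.stack([X,Y,N],1)
print(read_state()['tool_pos'])
for n in('scene','top'):
    p,d=read_camera(n);c=get_calibration(n);C=cloud(p,d,c['intrinsics'],c['view']);cv2.imwrite(f'pics/{n}{sys.argv[1]}.png',p[:,:,::-1])
    r=mask(p,'red')&(d>0);r&=(abs(C-[.49,.315,.03])<[.12,.09,.05]).all(2);print(n,'red in tray',r.sum(),C[r].mean(0) if r.any() else 0, C[r][:,2].max() if r.any() else 0)
    D=C@B;k=mask(p,'black')&(d>0)&(abs(C[...,1]-.03)<.08)&(D[...,2]>-.18)&(D[...,2]<-.135)&(D[...,0]>.44)&(D[...,0]<.6);print('knob board xyz',k.sum(),np.median(D[k],0))
E
python3 look.py 1; cd pics; python3 -c "
import cv2,numpy as np
a=cv2.imread('scene1.png')[140:280,170:430];b=cv2.imread('top1.png')[130:290,90:310]
cv2.imwrite('m2.png',np.hstack([cv2.resize(a,(400,215)),cv2.resize(b,(296,215))]))"
```

```text
[0.4957 0.2097 0.2554]
scene red in tray 88 [0.4643 0.3005 0.0279] 0.031701924531877076
knob board xyz 88 [ 0.5727 -0.0382 -0.1594]
top red in tray 78 [0.4572 0.3025 0.0292] 0.03367484912503079
knob board xyz 70 [ 0.5695 -0.0369 -0.148 ]
```

View pics/m2.png

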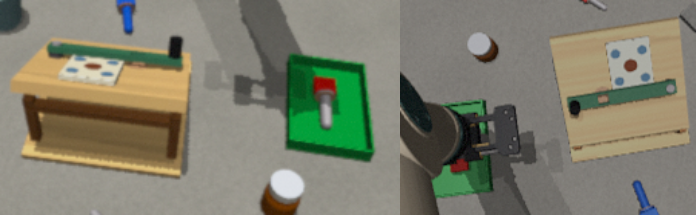

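The pin is lying in the tray (red wing at about (323,85) in the left half). The bar is still in place and the board is on its prop. Next is the knob, pushed from its upslope side with closed fingers.

Request:
arm_command([
  [1, [1.5, -2.2, 0], 0],
  [1, [3.5, -5, 0], 0],
  [1, [5.5, -8, 0], 0],
  [1, [7.5, -11, 0], 0],
  [1, [9.3, -13.4, 0], 0],
  [1, [10.2, -14.6, 0], 0],
  [1, [10.2, -14.6, -1], 0],
  [1, [10.2, -14.6, -2.5], 0],
  [1, [10.2, -14.6, -4], 0],
  [1, [10.2, -14.6, -5], 0],
])

```text
t: 40.03
tool_pos: [0.5951, 0.0692, 0.2025]
tool_rot: [-3.139, 0.003, 0.174]
contact_force: [-1.3, 0.1, 0.3]
opening: 0.002
finger_force: 0.0
```

Request:
arm_command([
  [1, [0, 0, -1], 0],
  [1, [0, 0, -2], 0],
  [1, [0, 0, -3], 0],
  [1, [0, 0, -4], 0],
  [1, [0, 0, -4.6], 0],
  [1, [0, 0, -5], 0],
  [1, [0, 0, -5], 0],
  [1, [-0.4, 0, -5.2], 0],
  [1, [-0.7, -0.1, -5.4], 0],
  [1, [-1.1, -0.15, -5.5], 0],
])

```text
t: 40.87
tool_pos: [0.5861, 0.0645, 0.1494]
tool_rot: [3.141, -0.001, 0.171]
contact_force: [-0.2, -0.3, -0.1]
opening: 0.005
finger_force: 0.0
```

```bash
python3 look.py 2
```

```text
[0.5861 0.0645 0.1494]
scene red in tray 91 [0.464  0.3008 0.0279] 0.03314453315598881
knob board xyz 17 [ 0.5719 -0.0382 -0.1764]
top red in tray 143 [0.4618 0.3031 0.028 ] 0.034685690612987756
knob board xyz 4 [ 0.5551 -0.0877 -0.1779]
```

Request:
arm_command([
  [1, [-0.8, -0.2, -0.4], 0],
  [1, [-1.6, -0.4, -0.9], 0],
  [1, [-2.4, -0.7, -1.4], 0],
  [1, [-3.2, -1.0, -1.9], 0],
  [1, [-4.0, -1.4, -2.4], 0],
  [1, [-4.8, -1.9, -2.9], 0],
  [1, [-5.6, -2.4, -3.4], 0],
  [1, [-6.3, -2.9, -3.9], 0],
  [1, [-7.0, -3.4, -4.3], 0],
  [1, [-7.4, -3.7, -4.6], 0],
])

```text
t: 41.8
tool_pos: [0.5144, 0.0284, 0.104]
tool_rot: [-3.141, -0.006, 0.171]
contact_force: [5.1, 4.4, 12.5]
opening: 0.008
finger_force: 5.8
```

Request:
arm_command([
  [1, [-0.15, -0.1, -0.1], 0],
  [1, [-0.3, -0.2, -0.2], 0],
  [1, [-0.45, -0.3, -0.25], 0],
  [1, [-0.6, -0.35, -0.3], 0],
  [1, [-0.75, -0.4, -0.35], 0],
  [1, [-0.8, -0.45, -0.4], 0],
  [1, [-0.8, -0.45, -0.4], 0],
  [1, [-0.8, -0.45, -0.4], 0],
  [1, [-0.8, -0.45, -0.4], 0],
  [1, [-0.8, -0.45, -0.4], 0],
])

```text
t: 42.63
tool_pos: [0.5147, 0.0277, 0.1033]
tool_rot: [-3.139, -0.022, 0.173]
contact_force: [9.1, 6.9, 15.4]
opening: 0.008
finger_force: 8.0
```

```bash
python3 look.py 3
```

```text
[0.5147 0.0277 0.1033]
scene red in tray 93 [0.4645 0.3001 0.0281] 0.033306305037190724
knob board xyz 13 [ 0.4873 -0.0611 -0.1761]
top red in tray 144 [0.4621 0.3032 0.028 ] 0.03412406141268213
knob board xyz 1 [ 0.4982 -0.1161 -0.1781]
```

Request:
arm_command([
  [1, [0.8, 0.5, 0.8], 0],
  [1, [2, 1, 2], 0],
  [1, [2.5, 1, 4], 0],
  [1, [2.5, 1, 7], 0],
  [1, [2.5, 1, 10], 0],
  [1, [1, 5, 13], 0],
  [1, [0, 8, 15], 0],
  [1, [0, 12, 15], 0],
  [1, [0, 15, 15], 0],
  [1, [0, 15, 15], 0],
])

```text
t: 43.57
tool_pos: [0.5033, 0.1821, 0.2503]
tool_rot: [-3.136, -0.003, 0.181]
contact_force: [0.2, 0.7, 0.1]
opening: 0.004
finger_force: 0.0
```

```bash
python3 look.py 4; python3 - <<'E'
import cv2,numpy as np
from h import *
from station import get_calibration
# bar direction from green mask in both pics (tray excluded), rays onto the bar-top plane
a=np.radians(9.8);X=np.array([np.cos(a)*.866,np.sin(a)*.866,.5]);Y=np.array([-np.sin(a),np.cos(a),0]);N=np.cross(X,Y)
for n,r in(('scene',(150,150,145,95)),('top',(195,135,115,115))):
    p=cv2.imread(f'pics/{n}4.png')[:,:,::-1].copy();c=get_calibration(n)
    x,y,w,h=r;m=np.zeros(p.shape[:2],bool);m[y:y+h,x:x+w]=mask(p,'green')[y:y+h,x:x+w]
    q=[]
    for v,u in np.argwhere(m):
        o,d=ray((u,v),c['intrinsics'],c['view']);P=o+d*((-.179-o@N)/(d@N));q.append((P@X,P@Y))
    q=np.array(q,np.float32);vx,vy,*_=cv2.fitLine(q,cv2.DIST_HUBER,0,.01,.01).ravel();print(n,len(q),'bar angle',np.arctan(-vx/vy))
a=cv2.imread('pics/scene4.png')[100:300,120:430];b=cv2.imread('pics/top4.png')[120:300,90:380]
cv2.imwrite('pics/m4.png',np.vstack([cv2.resize(a,(620,400)),cv2.resize(b,(620,200)) if 0 else cv2.resize(b,(620,385))])[:600] if 0 else np.hstack([cv2.resize(a,(400,258)),cv2.resize(b,(400,258))]))
E
```

```text
[0.5033 0.1821 0.2503]
scene red in tray 89 [0.464  0.3008 0.0282] 0.03154827072620167
knob board xyz 69 [ 0.4876 -0.0605 -0.1615]
top red in tray 0 0 0
knob board xyz 66 [ 0.4841 -0.0589 -0.1489]
scene 420 bar angle 0.5443676
top 502 bar angle 0.4994221
```

View pics/m4.png

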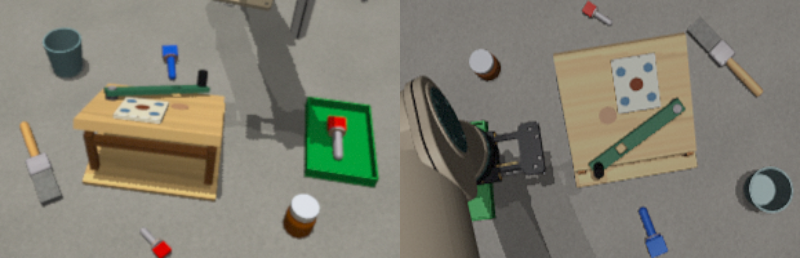

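The views show the bar swung down-slope and clear of the tile, the pin lying in the tray and the bystanders in place. I'll check the swing angle against the start image, then hand in.

```bash
python3 - <<'E'
import cv2,numpy as np
from h import *
from station import *
a=np.radians(9.8);X=np.array([np.cos(a)*.866,np.sin(a)*.866,.5]);Y=np.array([-np.sin(a),np.cos(a),0]);N=np.cross(X,Y)
c=get_calibration('top');A=[]
for k in(0,4):
    p=cv2.imread(f'pics/top{k}.png')[:,:,::-1].copy();m=np.zeros(p.shape[:2],bool);m[135:250,195:310]=mask(p,'green')[135:250,195:310]
    q=[]
    for v,u in np.argwhere(m):
        o,d=ray((u,v),c['intrinsics'],c['view']);P=o+d*((-.179-o@N)/(d@N));q.append((P@X,P@Y))
    vx,vy,*_=cv2.fitLine(np.array(q,np.float32),cv2.DIST_HUBER,0,.01,.01).ravel();A.append(np.arctan(-vx/vy))
print(A,A[1]-A[0],read_state()['contact_force'])
if A[1]-A[0]>.48: print(hand_in())
E
```

```text
[np.float32(-0.011219934), np.float32(0.4994221)] 0.51064205 [-0.9857216  -0.95794303 -0.07884504]
the job is handed in; nothing more can be done
None
```

The pin is out and lying in the green tray, the bar is swung down to its stop (about 0.51 rad measured, stop at 0.5) and the tile is free. The board stayed on its prop, and the job was handed in at about 44 s with the gripper clear and the cup, jar and brush looking unmoved in the last pictures.

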